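# Snap the end cap into a spindle bearing

### The arm

A 6-joint arm with a two-finger parallel gripper is mounted at the origin on a cart in front of the work surface, level with it; the furniture and walls round the work are solid. World frame = base frame: x ahead of the robot, y to its left, z up, the work surface at z = 0. Lengths are in m, angles in rad, forces in N, time in s.
With the tool pointing down it reaches from about 0.375 to 0.9 m from the base axis. Payload 3.1 kg.
Tool frame: the origin (TCP) lies at the centre of the arm's flange, where the gripper is bolted on; the fingertips stand 182 mm ahead of it and the grasp point (between the pads) lies 164 mm ahead of it; z points along the fingers, y is the line along which they close (so a half turn about z gives the same grasp; the last joint's range is limited). The gripper opens to 87 mm and grips with 3 to 60 N. Pads are 19 mm wide; open, the fingers measure 117 mm over their backs; the gripper's body (75 mm by 190 mm) begins 51 mm behind the grasp point.
Start: joints at [-1.494, 0.527, 1.433, -0, 1.181, -0.178], TCP at [0.158, -0.605, 0.405] pointing down, gripper open.
Joint ranges: [-3.08, 3.08], [-0.75, 2.2], [0.22, 2.44], [-1.43, 4.57], [0, 2.65], [-2.85, 2.85]. Speed limits (rad/s): [2.79, 2.79, 3.14, 3.14, 3.14, 3.14].

### API

Orientations are given as a unit quaternion [x, y, z, w].
In Python, from rig import * gives the robot as it stands.
- The arm moves only by the tool move_arm, never from a script. Its argument "commands" is a list that holds one entry, the list of rows, each a list of 6 numbers: the shift along the tool's x, y, z in units of 40 mm (1.0 is 40 mm), then the turn, a rotation vector about the tool's x, y, z in rad. A call has 1 to 12 rows; each row is the pose to reach, as a shift and turn from the pose commanded when the call began, along the tool's axes at that moment; what a row does not reach only later rows make up. A row lasts 1/8 s, in which the tool goes at most 62.5 mm and 10.7 degrees, less where a joint would pass 70% of its speed; a pose out of reach is approached as far as the arm can. A call with a gripper value outside its range is refused whole. "claw" is the closure, from -1 (fully open) to 1 (shut), so that 0 is half open, set as the call begins (left out, the last holds). The fingers move at their own pace and stop on an object; "squeeze" is the grip in N (left out, the last holds). Time passes only in rows, so rows that repeat a pose let the fingers close. It gives the time, the measured TCP pose, the force, the opening and the grip force at its end, in the units of the state.
- get_obs(): the state, without advancing time (a new reading comes with each control period).
- camera(name): name is "side" or "top" or "wrist"; returns a dict with "pixels" (400x640x3 uint8, blue, green, red), "range_z" (400x640 float32, m along the optical axis (not along the pixel's ray), 0 where there is no reading), "camera_matrix" (3x3 intrinsics, pixels), "extrinsics" (4x4, takes a point from world to camera coordinates). Camera axes: x right, y up, looking along -z (the intrinsics and any distortion apply to the point x, -y, -z); pixel columns grow to the right and rows downward; lengths in m; the calibration is good to about 2 mm. A picture is of the moment at which its call begins.
- hand_in(): hands the job in; it is judged then, once.
The state is a dict: "time": time; "q": joint angles; "joint_velocities": joint speeds; "joint_torque": joint torques, N m; "position": TCP position; "tool_rot": TCP orientation; "ft_force": force on the tool from outside, world axes, zero at the start; "moment": the same for the moment, N m; "grip_width": finger opening in m; "grip_force": force on a finger pad.
Only numpy, scipy, OpenCV 4.12 (cv2) and the standard library are available. Lean on these libraries where they do the work, as an engineer would, in place of code of your own. Each camera call takes 0.05 s, during which the arm holds its last target. There are 200 camera calls.

### The job

One of the two grey flanged bearings on the bench still has its round steel cap standing proud. Pick up the pusher that stands on the slate tile, press that cap straight down with it until the cap snaps fully home, then stand the pusher upright on the slate tile again and let go. Do not press with the fingers, and leave the bearing whose cap is already home alone.

Things in the scene. Friction and masses are not known exactly. Their poses are not given: they have to be found in the camera images.
- pusher_mid (a point): Pusher, loose, 0.25 kg: an upright round steel stem 24 mm in diameter on a white nylon disc foot 40 mm in diameter and 14 mm thick; 110 mm tall in all. It stands foot down on the slate tile. The point is its centre, 55 mm above the foot's underside; z runs up the stem. Grasp the stem from above at any yaw.
- tile_top (a point): Square dark slate tile, 106 x 106 mm, 8 mm thick, fixed flat on the bench; the pusher starts on it and goes back on it. The point is the middle of its upper face; z up.
- cap_top (a point): Middle of the flat upper face of the proud cap: a steel disc 60 mm in diameter, captive in the bore of a grey housing (square flange 100 x 100 mm with four bolts, round barrel about 80 mm in diameter and 40 mm tall, fixed to the bench, bore 62 mm). At the start the cap's face is 50 mm above the bench, 10 mm proud of the barrel's rim; fully home it is 38 mm above the bench, 2 mm below the rim. z up.
- bearing_cap (a joint): How far that cap has been pressed down into its bore, m: 0 standing proud, 0.012 fully home. It moves straight down only. It takes about 9 N to start it, less as it goes; released before 6 mm it springs back up, past about 7 mm it snaps down the rest of the way by itself and stays.
- finished_bearing: The other bearing, of the same shape and size, fixed, with its cap already home (face 38 mm above the bench, 2 mm below the rim). Leave it alone. Origin at the centre of its underside; z up.
Mind the look-alikes: they are no part of the job. What is meant by the part that bears pusher_mid is not pink, red or turquoise, and is the smaller of those in its own colour.

How it is judged:
On the way, in this order (a step that is already met when the one before it is completed fails the run):
1. the pusher, held in the gripper, presses on the cap (value of joint bearing_cap below 0.009 m and contact force between pusher and bearing_cap above 2 N and contact force between the fingers and pusher above 1 N).
2. the cap is fully home (value of joint bearing_cap above 0.0105 m), for 0.2 s.
At the end, for the whole second after the job is handed in: The cap is home (pressed in at least 10.5 of 12 mm) and the pusher stands upright (within 0.1 rad), foot down and at rest on the slate tile, its axis within 45 mm of the tile's middle (value of joint bearing_cap above 0.0105 m and angle between pusher_mid's own z axis and vertical below 0.1 rad and horizontal distance between pusher_mid and tile_top below 0.045 m and z of pusher_mid in the frame of tile_top between 0.05 and 0.06 m and linear speed of pusher below 0.02 m/s); the robot touches nothing.
It fails at once if the fingers or the arm press the cap directly (contact force between any of the fingers, the arm and bearing_cap above 1 N).
It fails at once if the finished bearing is pressed or struck (contact force between any of pusher, the fingers, the arm and finished_bearing above 2 N).
It also fails if it takes over 51 s, if anything falls off the work surface, if the arm or the gripper's body presses on something with over 40 N, if the wrist force passes 120 N, or if a joint passes its speed limit or range.

## Working session

There is one attempt and no reset: what is moved stays moved. The work goes in short steps, Python scripts to look and compute and a tool call to move; the robot and the scene stay as the last step left them, time stands still between calls to the robot, and variables do not carry over. Pictures are saved under pics/ and viewed, at most 10 in all, crops included, and the job is handed in when it is done.

Besides the shell and the picture viewer there is one more tool, called by a JSON object that holds its "api" and its "payload". move_arm: Moves the arm, as the interface text tells. Its arguments: {"type":"object","properties":{"commands":{"type":"array","items":{"type":"array","items":{"type":"array","items":{"type":"number"}}}},"claw":{"type":"number"},"squeeze":{"type":"number"}},"required":["commands"]}

```bash
mkdir -p pics; cat > h.py <<'E'
from rig import *
import numpy as np, cv2
def world(c):
    d=c["range_z"];K=np.array(c["camera_matrix"]);T=np.linalg.inv(np.array(c["extrinsics"]))
    v,u=np.mgrid[:d.shape[0],:d.shape[1]]
    P=np.stack([(u-K[0,2])/K[0,0]*d,-(v-K[1,2])/K[1,1]*d,-d,np.ones_like(d)],-1)@T.T
    P=P[...,:3];P[d==0]=np.nan;return P
E
python3 - <<'E'
from h import *
for n in("top","side"):
    c=camera(n);cv2.imwrite(f"pics/{n}0.png",c["pixels"]);np.save(n+"0.npy",world(c));np.save(n+"0c.npy",c["pixels"])
o=get_obs();print(o)
E
```

```text
{'time': 0.1, 'q': array([-1.49350586e+00,  5.28403546e-01,  1.43373732e+00, -1.78520006e-05,
        1.18137814e+00, -1.78491099e-01]), 'joint_velocities': array([ 0.00017081, -0.00216668, -0.00137772, -0.00190407,  0.00168463,
        0.00063982]), 'joint_torque': array([-2.19989870e-04, -4.40983593e+01, -1.77150106e+01,  6.35708473e-02,
        5.34172053e-02, -3.79485004e-05]), 'position': array([ 0.15813522, -0.60436493,  0.40386221]), 'tool_rot': array([ 9.91832221e-01,  1.27545748e-01,  4.04723236e-05, -9.62360491e-04]), 'ft_force': array([ 0.55373753, -0.00678408,  0.08021155]), 'moment': array([-0.0279684 ,  0.04074889,  0.00460542]), 'grip_force': 0.0, 'grip_width': 0.0871819211274239}
```

View pics/top0.png

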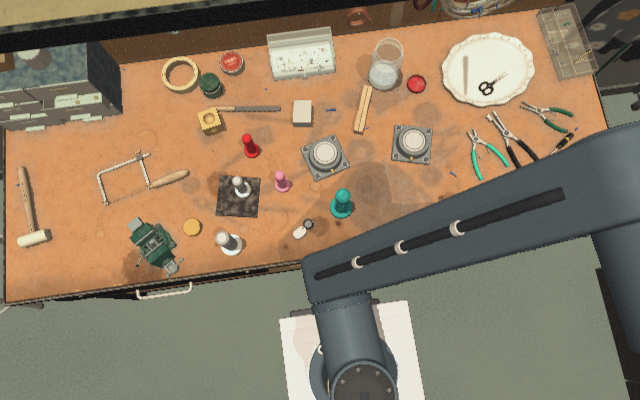

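View pics/side0.png

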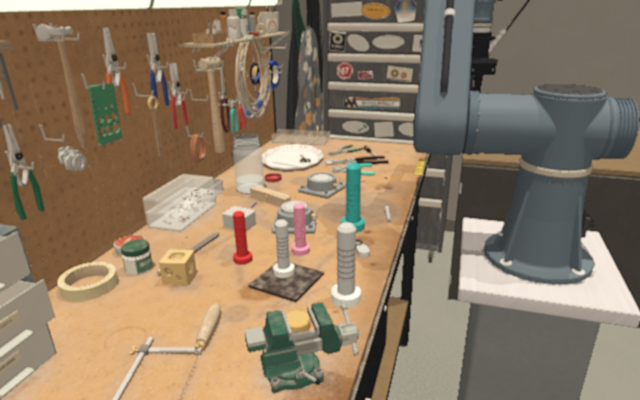

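Top view candidates: red (250,147), pink (282,181), turquoise (342,203), large steel (228,241) and small steel on the tile (240,187). I choose the one on the tile. The bearings are at (325,155) and (412,143). Next I'll measure them and check a close crop.

```bash
python3 - <<'E'
from h import *
P=np.load("top00.npy") if 0 else np.load("top0.npy");C=np.load("top0c.npy");S=np.load("side0.npy");SC=np.load("side0c.npy")
a=cv2.resize(C[120:265,190:450],None,fx=2.3,fy=2.3,interpolation=cv2.INTER_CUBIC)
b=cv2.resize(SC[160:320,220:380],None,fx=1.6,fy=1.6,interpolation=cv2.INTER_CUBIC)
im=np.zeros((a.shape[0]+b.shape[0],a.shape[1],3),np.uint8);im[:a.shape[0]]=a;im[a.shape[0]:,:b.shape[1]]=b
cv2.imwrite("pics/crop0.png",im)
def st(n,m,Q):
    q=Q[m];q=q[np.isfinite(q[:,0])];print(n,len(q),"med",np.median(q,0).round(4),"min",q.min(0).round(4),"max",q.max(0).round(4))
def box(u0,u1,v0,v1):
    m=np.zeros(P.shape[:2],bool);m[v0:v1,u0:u1]=1;return m
z=P[...,2]
for n,bx in dict(pusher=(228,256,170,200),big=(212,246,225,258),pink=(270,295,165,195),red=(240,262,130,160),turq=(328,358,185,220)).items():
    m=box(*bx);zz=z[m];t=np.nanmax(zz);st(n+" top",m&(z>t-.006),P)
m=box(212,264,172,220);st("tile",m&(z>.004)&(z<.013),P)
q=P[m&(z>.004)&(z<.013)];r=cv2.minAreaRect(q[:,:2].astype(np.float32)*1000);print("tile rect",r)
for n,bx in dict(b1=(300,350,133,180),b2=(390,435,122,165)).items():
    m=box(*bx);st(n,m&(z>.033),P);q=P[m&(z>.033)];print(np.histogram(q[:,2],bins=np.arange(.032,.058,.002)))
    st(n+" >46",m&(z>.046),P) if (m&(z>.046)).any() else 0
    q=P[m&(z>.005)&(z<.058)];print(cv2.minAreaRect(q[:,:2].astype(np.float32)*1000))
# side view of pusher
m=np.zeros(S.shape[:2],bool);m[215:280,270:296]=1
st("side stem",m&(S[...,2]>.03)&(S[...,2]<.13)&(abs(S[...,1]-np.nanmedian(S[230:260,278:286,1]))<.03),S)
E
```

```text
pusher top 22 med [0.4773 0.2089 0.1203] min [0.4709 0.2032 0.1195] max [0.4857 0.2177 0.1251]
big top 50 med [0.3458 0.254  0.15  ] min [0.3333 0.2424 0.1488] max [0.357  0.2653 0.1545]
pink top 46 med [0.4811 0.1108 0.1113] min [0.4705 0.1009 0.1084] max [0.4922 0.1192 0.1142]
red top 18 med [0.5824 0.1789 0.1125] min [0.5745 0.1692 0.1111] max [0.5902 0.1842 0.117 ]
turq top 74 med [ 0.3999 -0.0296  0.1587] min [ 0.3877 -0.0436  0.1564] max [ 0.415  -0.0163  0.1623]
tile 1330 med [0.459  0.2333 0.0082] min [0.4033 0.1562 0.004 ] max [0.5406 0.297  0.013 ]
tile rect ((470.1296081542969, 227.28738403320312), (133.1282501220703, 123.72186279296875), 81.90081787109375)
b1 749 med [ 0.5357 -0.0088  0.0474] min [ 0.4979 -0.0489  0.0333] max [0.578  0.0309 0.0602]
(array([  3,  23,  47,  81,  78,  65,  48,  46, 103, 119,  93,  39]), array([0.032, 0.034, 0.036, 0.038, 0.04 , 0.042, 0.044, 0.046, 0.048,
       0.05 , 0.052, 0.054, 0.056]))
b1 >46 404 med [ 0.5381 -0.0087  0.0508] min [ 0.505  -0.0384  0.0461] max [0.5676 0.0194 0.0602]
((541.3233032226562, -9.064208984375), (127.86985778808594, 126.71916198730469), 81.78215026855469)
b2 729 med [ 0.5407 -0.2394  0.0388] min [ 0.5014 -0.2804  0.033 ] max [ 0.5817 -0.1985  0.0474]
(array([ 25,  83, 169, 208, 152,  66,  21,   5,   0,   0,   0,   0]), array([0.032, 0.034, 0.036, 0.038, 0.04 , 0.042, 0.044, 0.046, 0.048,
       0.05 , 0.052, 0.054, 0.056]))
b2 >46 5 med [ 0.5613 -0.2126  0.0469] min [ 0.5437 -0.2531  0.0463] max [ 0.5717 -0.2011  0.0474]
((543.793701171875, -243.23040771484375), (116.27814483642578, 116.54884338378906), 81.01282501220703)
side stem 569 med [0.4755 0.2162 0.0789] min [0.4669 0.1968 0.0304] max [0.4919 0.2215 0.1202]
```

View pics/crop0.png

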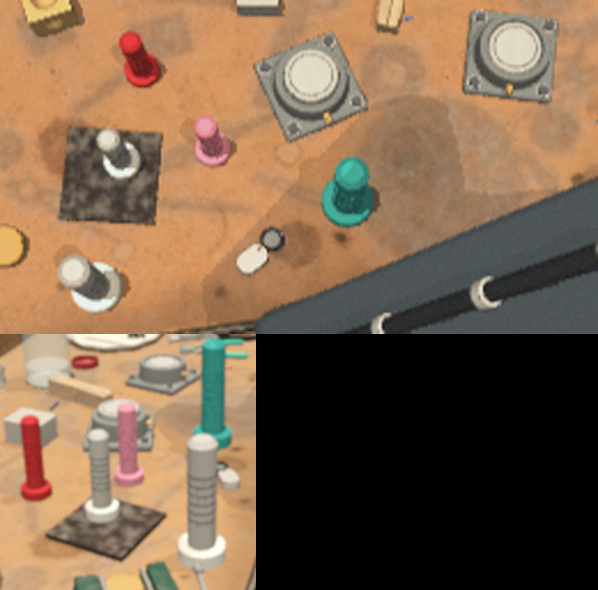

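The crop confirms it: the steel pusher on the tile is the smaller of the two steel ones, at about (0.477, 0.210). The proud cap is the left bearing (faces at about 50 mm against 38 mm), at about (0.537, -0.009). I'll move around the base first.

{"api": "move_arm", "payload": {"commands": [[[9.3,-6.7,0,0,0,0.256],[9.3,-6.7,0,0,0,0.256],[9.3,-6.7,0,0,0,0.256],[9.3,-6.7,0,0,0,0.256],[9.3,-6.7,0,0,0,0.256],[9.3,-6.7,0,0,0,0.256],[9.3,-6.7,0,0,0,0.256],[9.3,-6.7,0,0,0,0.256],[9.3,-6.7,0,0,0,0.256],[9.3,-6.7,0,0,0,0.256]]], "claw": -1}}

```text
time: 1.35
position: [0.4498, -0.2518, 0.4045]
tool_rot: [1.0, -0.0, -0.0, 0.0]
ft_force: [-0.3, -0.1, -0.9]
grip_width: 0.0872
grip_force: 0.0
```

{"api": "move_arm", "payload": {"commands": [[[0.7,-11.5,0,0,0,0],[0.7,-11.5,0,0,0,0],[0.7,-11.5,0,0,0,0],[0.7,-11.5,0,0,0,0],[0.7,-11.5,0,0,0,0],[0.7,-11.5,0,0,0,0],[0.7,-11.5,0,0,0,0],[0.7,-11.5,0,0,0,0],[0.7,-11.5,0,0,0,0],[0.7,-11.5,0,0,0,0],[0.7,-11.5,0,0,0,0]]]}}

```text
time: 2.72
position: [0.4786, 0.2071, 0.4047]
tool_rot: [1.0, -0.001, -0.0, 0.0]
ft_force: [-0.2, 0.2, 0.8]
grip_width: 0.0868
grip_force: 0.0
```

```bash
python3 - <<'E'
from h import *
c=camera("wrist");cv2.imwrite("pics/w1.png",c["pixels"]);P=world(c);np.save("w1.npy",P)
z=P[...,2]
m=(abs(P[...,0]-.477)<.035)&(abs(P[...,1]-.21)<.035)
for a,b in((.115,.125),(.08,.112),(.04,.08),(.018,.026)):
    q=P[m&(z>a)&(z<b)]
    if len(q):print(a,len(q),np.median(q,0),q.min(0),q.max(0))
o=get_obs();print(o["position"])
E
```

```text
0.115 385 [0.48053638 0.20917515 0.11717265] [0.46907053 0.19923337 0.1150089 ] [0.49090748 0.21919167 0.11924925]
0.08 165 [0.49037004 0.20923369 0.09582771] [0.48016639 0.19686239 0.08001035] [0.49204697 0.22059797 0.11198244]
0.04 148 [0.49028004 0.2083755  0.06389194] [0.48164325 0.19697426 0.04039784] [0.49200297 0.22069087 0.07990865]
0.018 386 [0.48887083 0.20844664 0.02143534] [0.46824327 0.18918404 0.01819056] [0.49956273 0.22775527 0.02497896]
[0.47857512 0.20730248 0.40477708]
```

View pics/w1.png

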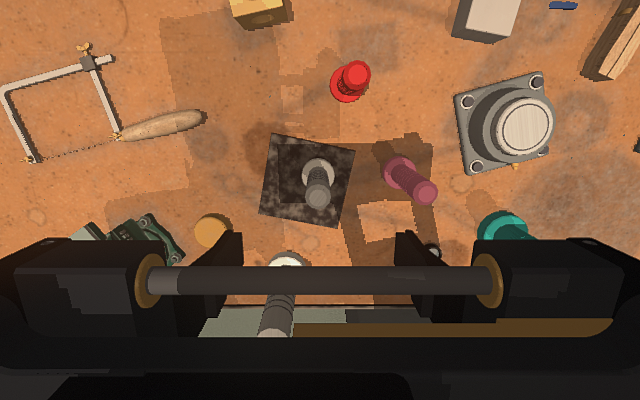

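The wrist view shows the pusher at (317,180) on the tile (centre about (307,180)), and the proud cap at (525,123). I'll descend to grasp the upper stem.

{"api": "move_arm", "payload": {"commands": [[[0.04,-0.04,1.2,0,0,0],[0.04,-0.04,2.4,0,0,0],[0.04,-0.04,3.2,0,0,0],[0.04,-0.04,3.6,0,0,0],[0.04,-0.04,3.6,0,0,0],[0.04,-0.04,3.6,0,0,0]]]}}

```text
time: 3.52
position: [0.4806, 0.2103, 0.2619]
tool_rot: [1.0, -0.0, 0.001, -0.0]
ft_force: [0.8, 0.1, 0.3]
grip_width: 0.0873
grip_force: 0.0
```

{"api": "move_arm", "payload": {"commands": [[[0,0,0,0,0,0],[0,0,0,0,0,0],[0,0,0,0,0,0],[0,0,0,0,0,0],[0,0,0,0,0,0],[0,0,0,0,0,0],[0,0,0,0,0,0],[0,0,0,0,0,0]]], "claw": 1, "squeeze": 35}}

```text
time: 4.53
position: [0.4799, 0.2103, 0.2606]
tool_rot: [1.0, -0.0, -0.0, 0.0]
ft_force: [0.0, 0.3, -1.1]
grip_width: 0.023
grip_force: 34.8
```

```bash
python3 - <<'E'
from h import *
P=np.load("w1.npy");z=P[...,2]
m=(np.hypot(P[...,0]-.537,P[...,1]+.009)<.045)
for a,b in((.048,.054),(.037,.043)):
    q=P[m&(z>a)&(z<b)];print(a,len(q),np.median(q,0),cv2.minEnclosingCircle(q[:,:2].astype(np.float32)))
C=cv2.imread("pics/w1.png");dark=(C.max(2)<95)&(abs(z-.008)<.006)&(abs(P[...,0]-.465)<.09)&(abs(P[...,1]-.225)<.08)
n,l,s,_=cv2.connectedComponentsWithStats(dark.astype(np.uint8));k=1+s[1:,4].argmax();q=P[l==k];print(len(q),cv2.minAreaRect(q[:,:2].astype(np.float32)*1000))
q=P[130:230,258:357].reshape(-1,3);q=q[(q[:,2]>.0055)&(q[:,2]<.012)];print(len(q),np.percentile(q,[0.5,99.5],axis=0),cv2.minAreaRect(q[:,:2].astype(np.float32)*1000))
o=get_obs();print({k:o[k] for k in("time","position","grip_width","grip_force","q")})
E
```

```text
0.048 2486 [ 0.53864793 -0.00989568  0.04995362] ((0.5376074314117432, -0.010571559891104698), 0.03044288046658039)
0.037 1577 [0.54246797 0.00446021 0.03955314] ((0.5378315448760986, -0.010909493081271648), 0.04063226655125618)
4787 ((467.61737060546875, 224.0172119140625), (105.75228118896484, 104.74539184570312), 77.88175964355469)
5429 [[0.41095049 0.166873   0.00563525]
 [0.52562514 0.28189858 0.0094312 ]] ((467.7557678222656, 224.47817993164062), (104.85490417480469, 104.86988067626953), 78.04027557373047)
{'time': 4.525, 'position': array([0.47987528, 0.21032245, 0.26058622]), 'grip_width': 0.022980754113864226, 'grip_force': 34.84347545192577, 'q': array([ 1.99606940e-01,  6.16876963e-01,  1.80621881e+00, -6.43507120e-05,
        7.18867722e-01,  1.77061725e+00])}
```

Grasped. Now lift and carry it above the cap.

{"api": "move_arm", "payload": {"commands": [[[0,0,-1,0,0,0],[0,0,-2.2,0,0,0],[0,0,-3.4,0,0,0],[0.3,1.2,-3.4,0,0,0],[0.7,2.6,-3.4,0,0,0],[1.1,4.0,-3.4,0,0,0],[1.4,5.0,-3.4,0,0,0],[1.44,5.53,-3.4,0,0,0],[1.44,5.53,-3.4,0,0,0],[1.44,5.53,-2.8,0,0,0],[1.44,5.53,-2.0,0,0,0],[1.44,5.53,-2.0,0,0,0]]]}}

```text
time: 6.02
position: [0.536, -0.0094, 0.3386]
tool_rot: [1.0, 0.0, -0.004, -0.001]
ft_force: [-0.4, -0.2, -2.0]
grip_width: 0.0234
grip_force: 34.8
```

```bash
python3 - <<'E'
from h import *
c=camera("side");P=world(c);cv2.imwrite("pics/s2.png",c["pixels"]);z=P[...,2]
m=(abs(P[...,0]-.537)<.04)&(abs(P[...,1]+.01)<.04)
for a in np.arange(.085,.15,.008):
    q=P[m&(z>a)&(z<a+.008)]
    if len(q):print(a.round(3),len(q),q.mean(0).round(4),q[:,:2].min(0).round(4),q[:,:2].max(0).round(4))
q=P[m&(z>.06)];print(np.percentile(q[:,2],[0,1,5]));o=get_obs();print(o["position"],o["grip_width"])
E
```

```text
0.085 40 [0.5289 0.0043 0.0902] [ 0.5133 -0.0087] [0.5502 0.0124]
0.093 76 [0.5303 0.0014 0.0979] [ 0.5128 -0.0261] [0.5512 0.0107]
0.101 49 [ 0.5299 -0.0038  0.1036] [ 0.5147 -0.0225] [0.5511 0.0105]
0.109 34 [ 0.5306 -0.0016  0.1128] [ 0.5224 -0.0087] [0.5426 0.0056]
0.117 35 [ 0.5307 -0.0016  0.1211] [ 0.5214 -0.0125] [0.5425 0.0035]
0.125 33 [ 0.5303 -0.0021  0.1293] [ 0.5223 -0.0114] [0.5414 0.0045]
0.133 35 [ 0.5318 -0.0016  0.1373] [ 0.5227 -0.0128] [0.5451 0.0047]
0.141 38 [ 0.5304 -0.0025  0.1451] [ 0.5218 -0.0152] [0.5438 0.0043]
0.149 24 [ 0.5297 -0.0024  0.1519] [ 0.5228 -0.0137] [0.5421 0.0026]
[0.08676056 0.09208252 0.10902519]
[ 0.53688329 -0.00974566  0.34000529] 0.023113408436354375
```

View pics/s2.png

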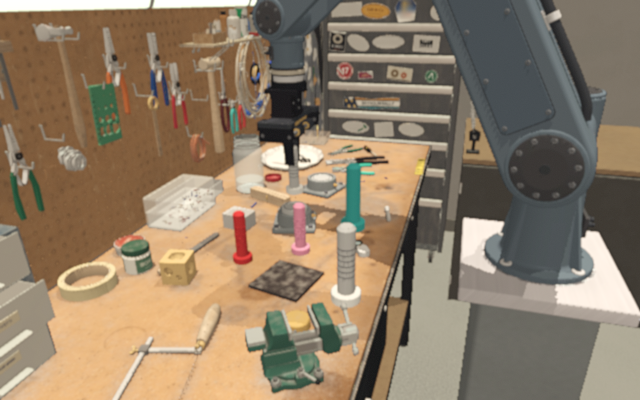

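The side view shows the pusher held upright, foot at about (293,190), above the proud cap. Next I press slowly.

{"api": "move_arm", "payload": {"commands": [[[0,0,0.4,0,0,0],[0,0,0.75,0,0,0],[0,0,0.88,0,0,0],[0,0,0.94,0,0,0],[0,0,0.98,0,0,0],[0,0,1.0,0,0,0],[0,0,1.02,0,0,0],[0,0,1.04,0,0,0]]]}}

```text
time: 7.08
position: [0.5377, -0.0109, 0.3003]
tool_rot: [1.0, -0.0, 0.001, 0.0]
ft_force: [-0.2, -0.7, 2.8]
grip_width: 0.0231
grip_force: 34.9
```

{"api": "move_arm", "payload": {"commands": [[[0,0,0.03,0,0,0],[0,0,0.06,0,0,0],[0,0,0.08,0,0,0],[0,0,0.1,0,0,0]]]}}

```text
time: 7.58
position: [0.5375, -0.0109, 0.2947]
tool_rot: [1.0, -0.0, -0.0, -0.0]
ft_force: [-0.0, 0.2, -2.1]
grip_width: 0.0235
grip_force: 34.8
```

{"api": "move_arm", "payload": {"commands": [[[0,0,0.03,0,0,0],[0,0,0.06,0,0,0],[0,0,0.09,0,0,0],[0,0,0.11,0,0,0],[0,0,0.11,0,0,0]]]}}

```text
time: 8.2
position: [0.5375, -0.0109, 0.2909]
tool_rot: [1.0, -0.0, 0.0, 0.0]
ft_force: [-0.0, 0.6, -0.7]
grip_width: 0.0232
grip_force: 34.8
```

```bash
python3 -c "
from h import *
o=get_obs();print(o['position'],o['ft_force'],o['time'],o['grip_width'])"
```

```text
[ 0.53750487 -0.01085341  0.2908837 ] [-0.00609737  0.5804945  -0.6921556 ] 8.2 0.023216526505898026
```

{"api": "move_arm", "payload": {"commands": [[[0,0,-0.5,0,0,0],[0,0,-1.6,0,0,0],[0,0,-2.6,0,0,0],[0,0,-2.6,0,0,0],[-0.3,-1.2,-2.6,0,0,0],[-0.7,-2.6,-2.6,0,0,0],[-1.1,-4.0,-2.6,0,0,0],[-1.4,-5.2,-2.6,0,0,0],[-1.59,-5.7,-2.6,0,0,0],[-1.59,-5.7,-2.6,0,0,0],[-1.59,-5.7,-2.6,0,0,0]]]}}

```text
time: 9.57
position: [0.4739, 0.2166, 0.3938]
tool_rot: [1.0, -0.0, -0.001, 0.0]
ft_force: [0.2, -0.6, -1.7]
grip_width: 0.0232
grip_force: 34.8
```

```bash
python3 - <<'E'
from h import *
c=camera("wrist");P=world(c);z=P[...,2]
r=np.hypot(P[...,0]-.5376,P[...,1]+.0107)
q=P[r<.026];print("cap z",len(q),np.median(q[:,2]));q=P[(r>.033)&(r<.038)];print("rim",len(q),np.percentile(q[:,2],75))
o=get_obs();print(o["position"],o["grip_width"],o["tool_rot"])
E
```

```text
cap z 1952 0.03796630615235158
rim 1052 0.040161928565117494
[0.47417537 0.2163539  0.3940472 ] 0.02336831447698075 [ 9.99999619e-01 -5.82201968e-04 -5.61949233e-04  3.28614885e-04]
```

The cap is home (38 mm). Lowering onto the tile.

{"api": "move_arm", "payload": {"commands": [[[0,0,1.2,0,0,0],[0,0,2.4,0,0,0],[0,0,3.0,0,0,0],[0,0,3.2,0,0,0],[0,0,3.28,0,0,0],[0,0,3.32,0,0,0],[0,0,3.33,0,0,0],[0,0,3.33,0,0,0]]]}}

```text
time: 10.62
position: [0.4741, 0.2173, 0.2622]
tool_rot: [1.0, -0.0, 0.001, -0.0]
ft_force: [0.2, 0.2, -2.0]
grip_width: 0.023
grip_force: 34.8
```

```bash
python3 - <<'E'
from h import *
c=camera("side");P=world(c);cv2.imwrite("pics/s3.png",cv2.resize(c["pixels"][180:320,220:360],None,fx=4,fy=4))
o=get_obs();print(o["position"],o["ft_force"])
E
```

```text
[0.47401862 0.21727263 0.26211967] [ 0.18795933  0.27908458 -1.41474164]
```

View pics/s3.png

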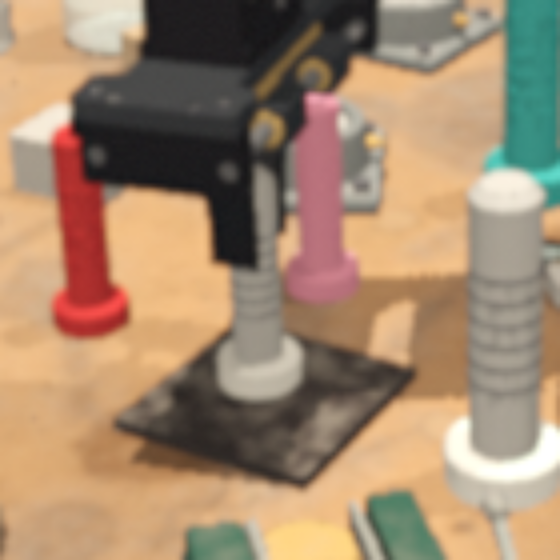

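The foot sits over the tile, pusher upright (crop pixel (260,370)), with about 1 mm still to go. I'll ease down in small steps until contact.

{"api": "move_arm", "payload": {"commands": [[[0,0,0.02,0,0,0],[0,0,0.04,0,0,0],[0,0,0.05,0,0,0],[0,0,0.05,0,0,0]]]}}

```text
time: 11.18
position: [0.4741, 0.2172, 0.2605]
tool_rot: [1.0, -0.0, 0.001, -0.0]
ft_force: [-1.1, -0.7, 4.7]
grip_width: 0.0232
grip_force: 34.9
```

In contact. Release gently.

{"api": "move_arm", "payload": {"commands": [[[0,0,0,0,0,0],[0,0,0,0,0,0],[0,0,0,0,0,0],[0,0,0,0,0,0],[0,0,0,0,0,0],[0,0,0,0,0,0],[0,0,0,0,0,0],[0,0,0,0,0,0]]], "claw": -1, "squeeze": 5}}

```text
time: 12.18
position: [0.474, 0.2172, 0.2595]
tool_rot: [1.0, -0.0, -0.0, -0.0]
ft_force: [-0.4, -0.7, -0.4]
grip_width: 0.0859
grip_force: 0.0
```

{"api": "move_arm", "payload": {"commands": [[[0,0,-0.4,0,0,0],[0,0,-1.2,0,0,0],[0,0,-2.4,0,0,0],[0,0,-3.6,0,0,0],[0,0,-3.6,0,0,0],[0,0,-3.6,0,0,0],[0,0,-3.6,0,0,0]]]}}

```text
time: 13.05
position: [0.4734, 0.217, 0.4025]
tool_rot: [1.0, -0.0, -0.001, 0.0]
ft_force: [-0.8, 0.2, -0.8]
grip_width: 0.0872
grip_force: 0.0
```

```bash
python3 - <<'E'
from h import *
c=camera("wrist");P=world(c);z=P[...,2]
m=(abs(P[...,0]-.474)<.04)&(abs(P[...,1]-.217)<.04)
for a,b in((.112,.125),(.018,.026)):
    q=P[m&(z>a)&(z<b)];print(len(q),np.median(q,0),q.min(0),q.max(0))
r=np.hypot(P[...,0]-.5376,P[...,1]+.0107);print("cap",np.median(z[r<.026]))
o=get_obs();print(o["position"],o["grip_width"],o["time"])
E
```

```text
514 [0.47510053 0.21719548 0.1167679 ] [0.46226969 0.20535689 0.11202297] [0.48596723 0.22809991 0.11935743]
390 [0.48291393 0.2170735  0.02145889] [0.46144823 0.19784872 0.01809241] [0.49379329 0.23620788 0.02522217]
cap 0.037951047624467715
[0.4734999  0.21703737 0.40233537] 0.08680481640983506 13.1
```

The pusher is upright at (0.474, 0.217), about 10 mm from the tile's middle, and the cap is home.

```bash
python3 -c "
from rig import *
print(hand_in())"
```

```text
the job is handed in; nothing more can be done
None
```

The proud cap is pressed fully home (face measured at 38 mm), the pusher stands upright on the slate tile about 10 mm from its middle with the gripper clear, and the job was handed in at about 13 s; no verdict was returned.

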